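Roll the turning blank into the V-cradle and home to its stop

TASK

Without gripping or lifting it, roll the dark round wooden blank along the bench with your fingers, pushing its side, up the ramp and into the V of the cradle; let it settle in the V, and then push its free end gently so that it slides along the V until its other end is up against the red stop block. Do not pinch or lift the blank at any time, do not push hard, leave the other things on the bench where they are, and finish with the blank at rest.

Things in the scene. Friction and masses are not known exactly. Their poses are not given: they have to be found in the camera images.
- blank_center (a point): centre of the dark brown round wooden blank, a cylinder of diameter 40 mm, length 140 mm, 90 to 185 g, lying on its side on the bench. Its y axis is its long axis; x and z turn with it as it rolls. It starts 125 to 175 mm on the -x side of the V (cradle axes), up to 0.2 rad out of parallel, up to 15 mm off the middle lengthwise. Smooth waxed wood, slippery; rolls easily, slows by itself.
- v_bottom (a point): middle of the bottom line of the V (green faces) in the pale wooden cradle fixed to the bench, 4 mm above the bench. y runs along the V, x across it, z up. The V is 220 mm long (y -110 to 110 mm), both flanks slope 30 degrees. The blank comes in from the -x side; seated, its centre is at x = 0, 23.1 mm above this point.
- lip (a point): middle of the top of the ramp, the near edge of the V: x = -17 mm from the V's line (same axes as the V), 13.8 mm above the bench. From here a straight ramp of full cradle length falls to the bench 56 mm further to -x. The V's far flank rises to 28.8 mm above the bench at x = +43 mm; the block behind it ends at x = +54 mm.
- stop_mid (a point): middle of the red stop block fixed across one end of the V, at y = +122 or -122 mm of the V (it varies), over the V's line, 27 mm above the bench. Block 24 mm thick along the V, 55 mm tall, from x = -32 to +52 mm. With the blank against it the blank's centre is 82 mm away. At the V's other end lies only a flat brass plate 24 mm wide, 4 mm high; fingers can pass above it.
- gouge: carving gouge lying flat: light wood handle 110 x 24 x 22 mm towards its -x, 95 mm steel blade towards its +x, whole length about 215 mm; origin near the ferrule, on the bench. A bystander.
- offcut: short pale round offcut, diameter 40 mm, 60 mm tall, standing upright; origin at the centre of its underside. A bystander.
- sanding_block: cork sanding block 70 x 45 x 30 mm; origin at the centre of its underside. A bystander.
- wax: flat yellow wax tin, diameter 66 mm, 28 mm tall; origin at the centre of its underside. A bystander.
- mallet: round carver's mallet of light wood standing on its head, diameter 88 mm, 232 mm tall; origin at the centre of its underside. A bystander.
- mug: blue mug, diameter 80 mm, 90 mm tall; origin at the centre of its underside. A bystander.
- spoon: wooden spoon lying on the bench, well off to the right (-y); origin on the bench under it. A bystander.
- blank: the same blank as a body, origin and axes as blank_center
Things that resemble listed ones, but are neither listed nor needed, are in the scene too. There is more than one size of the part that bears stop_mid; the job needs the largest.

How it is judged:
On the way, in this order (a step that is already met when the one before it is completed fails the run):
1. the blank lies settled in the V, not yet at the stop (x of blank_center in the frame of v_bottom between -0.004 and 0.004 m and z of blank_center in the frame of v_bottom between 0.0191 and 0.0271 m and angle between the y axis of blank_center and the y axis of v_bottom, either way round below 0.06 rad and linear speed of blank below 0.03 m/s), for 0.2 s.
2. the blank has been pushed home to the stop along the V (x of blank_center in the frame of v_bottom between -0.004 and 0.004 m and z of blank_center in the frame of v_bottom between 0.0191 and 0.0271 m and angle between the y axis of blank_center and the y axis of v_bottom, either way round below 0.06 rad and horizontal distance between blank_center and stop_mid below 0.0855 m), for 0.2 s.
At the end, for the whole second after the job is handed in: The blank lies in the V: centre within 4 mm of the V's line and of its seated height, axis within 0.06 rad of the V; its end within 3.5 mm of the red stop; at rest (all of step 2 and linear speed of blank below 0.01 m/s); the robot touches nothing.
It fails at once if the blank is lifted: its centre more than 42 mm above the bench anywhere, or more than 27 mm while it is still short of the ramp (x below -100 mm from the V) (height (world z) of blank_center above 0.042 m or (height (world z) of blank_center above 0.027 m and x of blank_center in the frame of v_bottom below -0.1 m)).
It fails at once if the blank is tipped up on end (more than 0.3 rad out of level) (angle between blank_center's own y axis and vertical below 1.27 rad or angle between blank_center's own y axis and vertical above 1.87 rad).
It fails at once if the blank is pinched or pushed hard (over 25 N from the fingers) (contact force between the fingers and blank above 25 N).
It fails at once if a bystander is moved more than 20 mm (distance of any of gouge, offcut, sanding_block, wax, mallet, mug, spoon from where it was at the start of the episode above 0.02 m).
It also fails if it takes over 54 s, if anything falls off the work surface, if the arm or the gripper's body presses on something with over 40 N, if the wrist force passes 120 N, or if a joint passes its speed limit or range.

ROBOT

A 6-joint arm with a two-finger parallel gripper is mounted at the origin on the work surface. World frame = base frame: x ahead of the robot, y to its left, z up, the work surface at z = 0. Lengths are in m, angles in rad, forces in N, time in s.
With the tool pointing down it reaches from about 0.35 to 0.85 m from the base axis. Payload 8.1 kg.
Tool frame: the origin (TCP) lies at the very end of the fingers, on their centre line; the grasp point (between the pads) lies 19 mm behind it; z points along the fingers, y is the line along which they close (so a half turn about z gives the same grasp; the last joint's range is limited). The gripper opens to 93 mm and grips with 3 to 60 N. Pads are 15 mm wide; open, the fingers measure 128 mm over their backs; the gripper's body (75 mm by 188 mm) begins 65 mm behind the grasp point.
Start: joints at [1.061, 0.13, 1.488, -0, 1.523, -0.085], TCP at [0.247, 0.547, 0.219] pointing down, gripper open.
Joint ranges: [-2.96, 2.96], [-0.89, 2.26], [0.02, 2.5], [-1.34, 4.48], [0, 2.73], [-2.66, 2.66]. Speed limits (rad/s): [2.39, 2.39, 2.79, 3.14, 3.14, 3.14].

INTERFACE

Orientations are given as [roll, pitch, yaw] about the fixed x, y, z axes, in that order (R = Rz(yaw) Ry(pitch) Rx(roll)).
In Python, from bench import ctrl gives the robot as it stands.
- The arm moves only by the tool send_rows, never from a script. Its argument "plan" is one flat list of numbers, 7 for each row, row after row: the shift along the tool's x, y, z as a fraction of full scale, then the turn, a rotation vector about the tool's x, y, z as a fraction of full scale, then the gripper command: -1 is shut, 1 is fully open, values between are in proportion. In form: [x, y, z, rx, ry, rz, claw, x, y, z, rx, ry, rz, claw, ...]. A call has 1 to 20 rows; each row shifts and turns the commanded pose from where the row before left it, along the tool's axes as they then stand; what a row does not reach is not made up. Full scale, the value 1, is 3 cm for a shift and 0.08 rad for a turn. A row lasts 1/12 s, in which the tool goes at most 41.7 mm and 7.16 degrees, less where a joint would pass 70% of its speed; a pose out of reach is approached as far as the arm can. A call with a number of a shift or a turn outside -1 to 1 is refused whole. A call with a gripper value outside its range is refused whole. The fingers move at their own pace and stop on an object; "squeeze" is the grip in N (left out, the last holds). Time passes only in rows, so rows that do not move let the fingers close. It gives the time, the measured TCP pose, the force, the opening and the grip force at its end, in the units of the state.
- ctrl.state(): the state, without advancing time (a new reading comes with each control period).
- ctrl.grab_frame(name): name is "scene" or "top" or "wrist"; returns a dict with "pixels" (400x640x3 uint8, blue, green, red), "z_map" (400x640 float32, m along the optical axis (not along the pixel's ray), 0 where there is no reading), "vertical_fov" (degrees; the focal length in pixels is half the picture's height over the tangent of half this angle, whatever the lens; pixels are square), "cx", "cy" (the principal point, pixels), "dist_coeffs" ([k1, k2, p1, p2, k3] as OpenCV has them; the pictures are not rectified), "rvec" (rotation vector, rad) and "tvec" (3), from world to camera coordinates, as OpenCV has them. Camera axes: x right, y down, z forward; pixel columns grow to the right and rows downward; lengths in m; the calibration is good to about 2 mm. A picture is of the moment at which its call begins.
- ctrl.finish_job(): hands the job in; it is judged then, once.
Trained networks look in the newest picture that a camera, given by its name, has taken for a name from the list of things; names that differ only in an ending like _2 or _b are one class to them, and where a whole thing is asked for, a point or a joint stands for the part that bears it (a point fixed in the world has none). Each returns a list of dicts, best first, with "confidence" (0 to 1); they miss things now and then, are a little off and sometimes report something else, mostly with a low value. They report only what shows in the picture. A call takes as long as a camera call. They do not tell look-alikes from the thing itself.
- ctrl.spot_in(camera, name): "box" ([left, top, right, bottom] in pixels, round what is visible of it).
The state is a dict: "clock": time; "joint_positions": joint angles; "dq": joint speeds; "joint_efforts": joint torques, N m; "eef_pos": TCP position; "tool_rot": TCP orientation; "contact_force": force on the tool from outside, world axes, zero at the start; "wrist_torque": the same for the moment, N m; "opening": opening from 0.0 (shut) to 1.0 (fully open); "finger_force": force on a finger pad.
Only numpy, scipy, OpenCV 4.12 (cv2) and the standard library are available. Lean on these libraries where they do the work, as an engineer would, in place of code of your own. Each camera call takes 0.05 s, during which the arm holds its last target. There are 200 camera calls.

## Working session

There is one attempt and no reset: what is moved stays moved. The work goes in short steps, Python scripts to look and compute and a tool call to move; the robot and the scene stay as the last step left them, time stands still between calls to the robot, and variables do not carry over. Pictures are saved under pics/ and viewed, at most 10 in all, crops included, and the job is handed in when it is done.

Besides the shell and the picture viewer there is one more tool, called after "Request:" as name(argument=value, ...) on one line, values as JSON. send_rows: Moves the arm, as the interface text tells. Shift numbers are shares of 3 cm and turn numbers shares of 0.08 rad, none past 1 either way. Its arguments: {"type":"object","properties":{"plan":{"type":"array","items":{"type":"number"}},"squeeze":{"type":"number"}},"required":["plan"]}

```bash
mkdir -p pics; cat > h.py <<'E'
import numpy as np, cv2
from bench import ctrl
def K(f):
    h,w=f["pixels"].shape[:2]; F=h/2/np.tan(np.radians(f["vertical_fov"])/2)
    return np.array([[F,0,f["cx"]],[0,F,f["cy"]],[0,0,1]])
def cloud(f):
    h,w=f["z_map"].shape; u,v=np.meshgrid(np.arange(w),np.arange(h))
    p=np.stack([u,v],-1).reshape(-1,1,2).astype(np.float64)
    n=cv2.undistortPoints(p,K(f),np.array(f["dist_coeffs"],float)).reshape(h,w,2)
    z=f["z_map"].astype(float); c=np.dstack([n*z[...,None],z])
    R=cv2.Rodrigues(np.array(f["rvec"],float))[0]
    W=(c-np.array(f["tvec"],float).ravel())@R; W[z==0]=np.nan
    return W
E
python3 - <<'E'
from h import *
s=ctrl.state(); print(s["clock"],s["eef_pos"],s["tool_rot"],s["opening"])
for c in ["top","scene"]:
    f=ctrl.grab_frame(c); cv2.imwrite(f"pics/{c}.png",f["pixels"]); W=cloud(f); np.savez(f"{c}.npz",W=W,p=f["pixels"])
    print(c)
    for n in ["blank","stop_mid","gouge","offcut","sanding_block","wax","mallet","mug","spoon"]:
        for d in ctrl.spot_in(c,n)[:4]:
            l,t,r,b=[int(x) for x in d["box"]]; m=W[max((t+b)//2-2,0):(t+b)//2+3,max((l+r)//2-2,0):(l+r)//2+3].reshape(-1,3)
            print(n,round(d["confidence"],2),[l,t,r,b],np.nanmedian(m,0).round(3))
E
```

```text
0.0 [0.24697537 0.54616907 0.21756319] [-3.13970879e+00 -1.46031650e-04  2.71679836e+00] 1.0003911654342708
top
blank 0.64 [299, 230, 353, 251] [ 0.497 -0.018  0.04 ]
stop_mid 0.91 [358, 171, 375, 205] [ 0.633 -0.118  0.057]
stop_mid 0.72 [392, 153, 405, 175] [ 0.706 -0.205  0.04 ]
stop_mid 0.65 [401, 202, 409, 227] [ 0.574 -0.224  0.027]
stop_mid 0.42 [243, 200, 257, 282] [0.492 0.179 0.021]
gouge 0.9 [245, 201, 256, 282] [0.492 0.179 0.021]
offcut 0.75 [377, 231, 392, 251] [ 0.496 -0.163  0.061]
sanding_block 0.56 [285, 141, 311, 172] [0.725 0.063 0.031]
wax 0.77 [338, 146, 363, 167] [ 0.729 -0.077  0.029]
wax 0.28 [275, 173, 360, 220] [0.621 0.009 0.008]
mallet 0.64 [125, 156, 179, 200] [0.626 0.414 0.127]
mug 0.7 [452, 178, 506, 215] [ 0.633 -0.433  0.007]
spoon 0.83 [420, 257, 486, 295] [ 0.415 -0.351  0.013]
scene
blank 0.62 [308, 175, 356, 195] [ 0.504 -0.011  0.038]
stop_mid 0.64 [225, 205, 239, 233] [ 0.719 -0.195  0.037]
stop_mid 0.58 [260, 193, 285, 229] [ 0.665 -0.106  0.054]
stop_mid 0.54 [238, 171, 259, 195] [ 0.588 -0.224  0.038]
stop_mid 0.29 [260, 232, 283, 257] [ 0.746 -0.068  0.03 ]
gouge 0.95 [383, 184, 415, 243] [0.509 0.183 0.017]
gouge 0.32 [270, 194, 364, 253] [ 0.621 -0.003  0.008]
offcut 0.76 [275, 159, 291, 182] [ 0.511 -0.157  0.045]
sanding_block 0.77 [309, 247, 342, 277] [0.744 0.075 0.031]
sanding_block 0.59 [270, 196, 367, 253] [0.623 0.001 0.008]
wax 0.72 [259, 228, 285, 256] [ 0.74 -0.07  0.03]
mallet 0.73 [466, 216, 513, 299] [0.653 0.421 0.122]
mallet 0.43 [270, 196, 367, 253] [0.623 0.001 0.008]
mug 0.86 [162, 147, 206, 190] [ 0.645 -0.387  0.078]
spoon 0.6 [224, 124, 260, 163] [ 0.416 -0.351  0.009]
```

```bash
python3 - <<'E'
from h import *
p=np.load("top.npz")["p"]; cv2.imwrite("pics/crop.png",cv2.resize(p[125:305,225:425],None,fx=3.3,fy=3.3,interpolation=cv2.INTER_CUBIC))
for c in ["top","scene"]:
    d=np.load(c+".npz"); W=d["W"]; p=d["p"]; h=cv2.cvtColor(p,cv2.COLOR_BGR2HSV).astype(int)
    g=lambda m:W[m&np.isfinite(W[...,2])]
    box=(W[...,0]>.40)&(W[...,0]<.75)&(abs(W[...,1])<.25)
    st=g(box&((h[...,0]<8)|(h[...,0]>172))&(h[...,1]>120)&(h[...,2]>90)&(W[...,2]>.046))
    st=st[(st[:,1]>-.16)&(st[:,1]<-.08)]
    print(c,"stop",cv2.minAreaRect((st[:,:2]*1000).astype(np.float32)),len(st),st[:,2].mean())
    gr=g(box&(h[...,0]>35)&(h[...,0]<90)&(h[...,1]>60)&(W[...,2]>.002)&(W[...,2]<.04))
    print("green",cv2.minAreaRect((gr[:,:2]*1000).astype(np.float32)),len(gr),gr.min(0),gr.max(0))
    bl=g((W[...,0]>.44)&(W[...,0]<.55)&(abs(W[...,1]+.018)<.11)&(W[...,2]>.026)&(W[...,2]<.05))
    print("blank",cv2.minAreaRect((bl[:,:2]*1000).astype(np.float32)),len(bl),bl[:,2].max())
    v=cv2.fitLine((bl[:,:2]).astype(np.float32),cv2.DIST_L2,0,.01,.01).ravel(); print(v)
    V=cv2.fitLine((gr[:,:2]).astype(np.float32),cv2.DIST_L2,0,.01,.01).ravel(); print(V)
E
```

```text
top stop ((638.3502197265625, -118.6861801147461), (83.61705780029297, 24.34587287902832), 1.8540706634521484) 272 0.05603377567706129
green ((641.5037841796875, 3.0323333740234375), (63.02268981933594, 218.84005737304688), 1.7005054950714111) 1939 [ 0.60769064 -0.10668064  0.00201903] [0.67546177 0.1121961  0.03328406]
blank ((492.8896789550781, -15.420188903808594), (39.52790451049805, 140.07460021972656), 6.7181267738342285) 810 0.046705880002473645
[ 0.1190882  -0.9928837   0.4917444  -0.01495335]
[ 0.02860676 -0.99959075  0.6420414   0.00354189]
scene stop ((642.371826171875, -116.21479797363281), (24.780651092529297, 83.8800277709961), 89.9330825805664) 215 0.05457872588055453
green ((643.100341796875, 5.174339294433594), (69.70867156982422, 219.7197723388672), 2.0374786853790283) 1545 [ 0.60622022 -0.10536016  0.0023276 ] [0.68039613 0.11552743 0.03491314]
blank ((498.90936279296875, -14.161125183105469), (37.327552795410156, 141.7300262451172), 6.766756534576416) 566 0.04580679393025779
[ 0.11966672 -0.9928141   0.5025012  -0.01175423]
[ 0.02650316 -0.99964875  0.6434511   0.0088007 ]
```

View pics/crop.png

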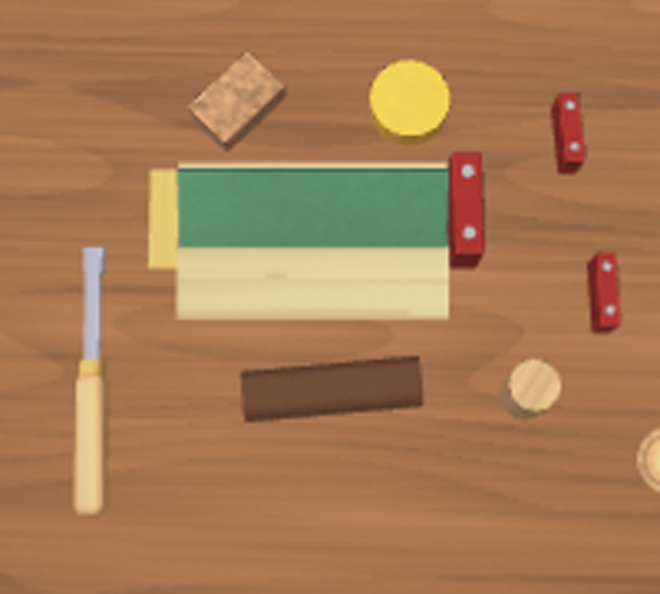

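View pics/scene.png

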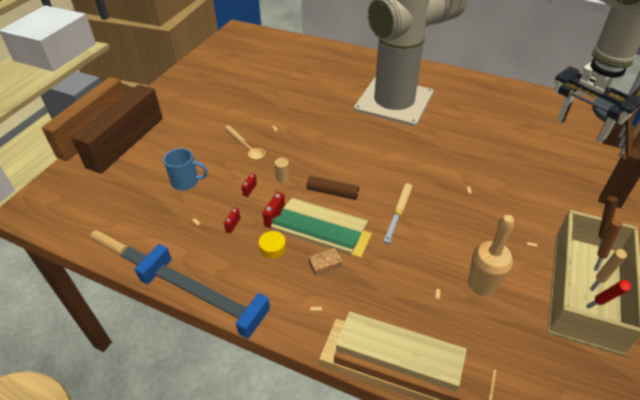

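Three red blocks appear in the top image: (366,188), the 84 mm one across the end of the cradle; (398,164) and (405,214), which are both small and loose. The stop is the first, and the crop confirms it by size and by its attachment to the green V. The stop is on the −y side, and the blank is at about (0.495, −0.015) with yaw 0.118. The V is at about (0.629, 0.003) with yaw 0.027.

First move: turn the tool so its finger line is parallel to the blank, then travel behind the blank.

Request:
send_rows(plan=[0,0,0,0,0,-0.97,0,0,0,0,0,0,-0.97,0,0,0,0,0,0,-0.97,0,0,0,0,0,0,-0.97,0,0,0,0,0,0,-0.97,0,0,0,0,0,0,-0.97,0,0,0,0,0,0,-0.97,0,-0.21,-0.97,0,0,0,0,0,-0.21,-0.97,0,0,0,0,0,-0.21,-0.97,0,0,0,0,0,-0.21,-0.97,0,0,0,0,0,-0.21,-0.97,0,0,0,0,0,-0.21,-0.97,0,0,0,0,0,-0.21,-0.97,0,0,0,0,0,-0.21,-0.97,0,0,0,0,0,-0.21,-0.97,0,0,0,0,0,-0.21,-0.97,0,0,0,0,0,-0.21,-0.97,0,0,0,0,0,-0.21,-0.97,0,0,0,0,0,-0.21,-0.97,0,0,0,0,0])

```text
clock: 2.67
eef_pos: [0.3735, 0.1794, 0.2189]
tool_rot: [3.141, 0.001, -3.023]
contact_force: [0.5, -0.4, -0.1]
opening: 0.501
finger_force: 0.0
```

Request:
send_rows(plan=[-0.21,-0.97,0,0,0,0,0,-0.21,-0.97,0,0,0,0,0,-0.21,-0.97,0,0,0,0,0,-0.21,-0.97,0,0,0,0,0,-0.21,-0.97,0,0,0,0,0,-0.21,-0.97,0,0,0,0,0,0,0,0,0,0,0,0,0,0,0,0,0,0,0])

```text
clock: 3.33
eef_pos: [0.4316, 0.0107, 0.2186]
tool_rot: [3.141, -0.0, -3.026]
contact_force: [-0.3, 0.1, -0.7]
opening: 0.501
finger_force: 0.0
```

Request:
send_rows(plan=[0,-0.14,0.86,0,0,0,0,0,-0.14,0.86,0,0,0,0,0,-0.14,0.86,0,0,0,0,0,-0.14,0.86,0,0,0,0,0,-0.14,0.86,0,0,0,0,0,-0.14,0.86,0,0,0,0,0,-0.14,0.86,0,0,0,0,0,-0.14,0.86,0,0,0,0,0,0,0,0,0,0,0,0,0,0,0,0,0,0])

```text
clock: 4.17
eef_pos: [0.4337, -0.0204, 0.0114]
tool_rot: [3.14, -0.004, -3.022]
contact_force: [-0.3, 0.1, 0.7]
opening: 0.503
finger_force: 0.0
```

```bash
python3 - <<'E'
from h import *
f=ctrl.grab_frame("wrist"); cv2.imwrite("pics/w1.png",f["pixels"])
W=cloud(f); 
bl=W[(W[...,0]>.455)&(W[...,0]<.56)&(abs(W[...,1]+.018)<.12)&(W[...,2]>.025)&(W[...,2]<.05)]
if len(bl)>20: print(len(bl),cv2.minAreaRect((bl[:,:2]*1000).astype(np.float32)),bl[:,2].max())
E
```

```text
4398 ((489.966064453125, -13.362724304199219), (22.768861770629883, 78.86531829833984), 7.167428016662598) 0.041108089111222726
```

View pics/w1.png

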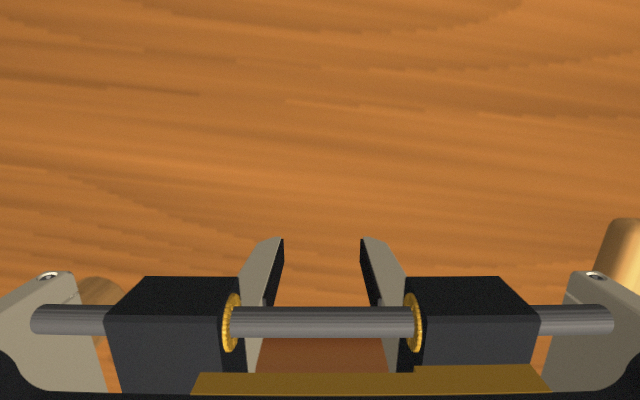

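Request:
send_rows(plan=[-0.2,0,0,0,0,0,0,-0.2,0,0,0,0,0,0,-0.2,0,0,0,0,0,0,-0.2,0,0,0,0,0,0,-0.15,0,0,0,0,0,0,-0.15,0,0,0,0,0,0,-0.15,0,0,0,0,0,0,-0.15,0,0,0,0,0,0,-0.15,0,0,0,0,0.1,0,-0.15,0,0,0,0,0.1,0,-0.15,0,0,0,0,0.1,0,-0.15,0,0,0,0,0.1,0,-0.15,0,0,0,0,0.1,0,-0.15,0,0,0,0,0.1,0,-0.15,0,0,0,0,0.1,0,-0.15,0,0,0,0,0.1,0,-0.15,0,0,0,0,0.1,0,-0.15,0,0,0,0,0.1,0,-0.15,0,0,0,0,0.1,0,-0.15,0,0,0,0,0.1,0])

```text
clock: 5.88
eef_pos: [0.5311, -0.0125, 0.0121]
tool_rot: [3.142, -0.001, -3.12]
contact_force: [-1.1, -0.5, 0.6]
opening: 0.5
finger_force: 0.7
```

```bash
cat > look.py <<'E'
from h import *
import sys
for c in sys.argv[1:]:
    f=ctrl.grab_frame(c); W=cloud(f); h=cv2.cvtColor(f["pixels"],cv2.COLOR_BGR2HSV).astype(int)
    m=(W[...,0]>.45)&(W[...,0]<.70)&(abs(W[...,1]+.0)<.15)&(W[...,2]>.015)&(W[...,2]<.065)&(h[...,0]<16)&(h[...,1]>80)&(h[...,1]<170)&(h[...,2]<125)
    n,l,s,_=cv2.connectedComponentsWithStats(m.astype(np.uint8)); b=W[m]
    if n>1: i=1+s[1:,4].argmax(); b=W[l==i]; print(s[i])
    if len(b)>20: print(c,len(b),cv2.minAreaRect((b[:,:2]*1000).astype(np.float32)),np.nanpercentile(b,[2,98],axis=0).round(3).tolist())
    cv2.imwrite(f"pics/{c}_l.png",cv2.resize(f["pixels"][125:305,225:425],None,fx=3,fy=3,interpolation=cv2.INTER_CUBIC))
print(ctrl.state()["clock"])
E
python3 look.py top scene
```

```text
[299 217   5   8  39]
top 39 ((546.9650268554688, 48.09722137451172), (17.01279067993164, 10.557052612304688), 0.17526526749134064) [[0.539, 0.043, 0.029], [0.555, 0.053, 0.045]]
[299 181  54  36 657]
scene 657 ((555.38720703125, -6.058448791503906), (140.20907592773438, 60.8125114440918), 89.9232406616211) [[0.538, -0.072, 0.02], [0.583, 0.063, 0.046]]
5.9833
```

Request:
send_rows(plan=[-0.13,0,-0.02,0,0,0,0,-0.13,0,-0.02,0,0,0,0,-0.13,0,-0.02,0,0,0,0,-0.13,0,-0.02,0,0,0,0,-0.13,0,-0.02,0,0,0,0,-0.13,0,-0.02,0,0,0,0,-0.13,0,-0.02,0,0,0,0,-0.13,0,-0.02,0,0,0,0,-0.13,0,-0.02,0,0,0,0,-0.13,0,-0.02,0,0,0,0,-0.13,0,-0.02,0,0,0,0,-0.07,0,-0.02,0,0,0,0,-0.07,0,-0.02,0,0,0,0,-0.07,0,0,0,0,0,0,-0.07,0,0,0,0,0,0])

```text
clock: 7.23
eef_pos: [0.5827, -0.0115, 0.0202]
tool_rot: [-3.142, 0.001, -3.119]
contact_force: [0.7, -0.0, -1.1]
opening: 0.501
finger_force: 0.0
```

```bash
python3 look.py scene
```

```text
[291 194  54  34 673]
scene 673 ((606.57763671875, -3.1034622192382812), (137.1129150390625, 59.146114349365234), 89.54547119140625) [[0.6, -0.068, 0.032], [0.634, 0.064, 0.057]]
7.2833
```

Request:
send_rows(plan=[-0.06,0,0,0,0,0,0,-0.06,0,0,0,0,0,0,-0.06,0,0,0,0,0,0,-0.06,0,0,0,0,0,0,-0.06,0,0,0,0,0,0,-0.06,0,0,0,0,0,0,-0.06,0,0,0,0,0,0,-0.06,0,0,0,0,0,0,0,0,0,0,0,0,0,0,0,0,0,0,0,0,0,0,0,0,0,0,0])

```text
clock: 8.2
eef_pos: [0.5966, -0.0111, 0.02]
tool_rot: [-3.142, -0.0, -3.119]
contact_force: [-0.1, 0.2, -0.6]
opening: 0.5
finger_force: 0.0
```

```bash
python3 look.py scene
```

```text
[289 207  54  26 611]
scene 611 ((632.0275268554688, -3.0723648071289062), (35.15354919433594, 137.4127197265625), 1.1285380125045776) [[0.62, -0.068, 0.026], [0.648, 0.065, 0.05]]
8.25
```

Request:
send_rows(plan=[0.4,0,0,0,0,0,0,0.8,0,0,0,0,0,0,0,0,-0.6,0,0,0,0,0,0,-0.9,0,0,0,0,0,0,-0.9,0,0,0,-1,0,0,-0.9,0,0,0,-1,0,0.84,0,0,0,0,-1,0,0.84,0,0,0,0,-1,0,0.84,0,0,0,0,-1,0,0.84,0,0,0,0,-1,0,0.84,0,0,0,0,-1,0,0,0,0,0,0,-1,0,0,0,0,0,0,-1])

```text
clock: 9.33
eef_pos: [0.5575, 0.1151, 0.119]
tool_rot: [-3.141, -0.0, -3.117]
contact_force: [0.8, -0.6, -1.0]
opening: 0.004
finger_force: 0.0
```

```bash
python3 look.py scene top
```

```text
[289 206  54  27 600]
scene 600 ((635.32666015625, -2.6023101806640625), (34.8344612121582, 136.93690490722656), 5.595296859741211) [[0.622, -0.068, 0.025], [0.648, 0.065, 0.051]]
[312 186  38  14 530]
top 530 ((623.419677734375, -26.508033752441406), (35.52809143066406, 97.19098663330078), 1.4209758043289185) [[0.607, -0.074, 0.03], [0.64, 0.022, 0.051]]
9.4333
```

View pics/top_l.png

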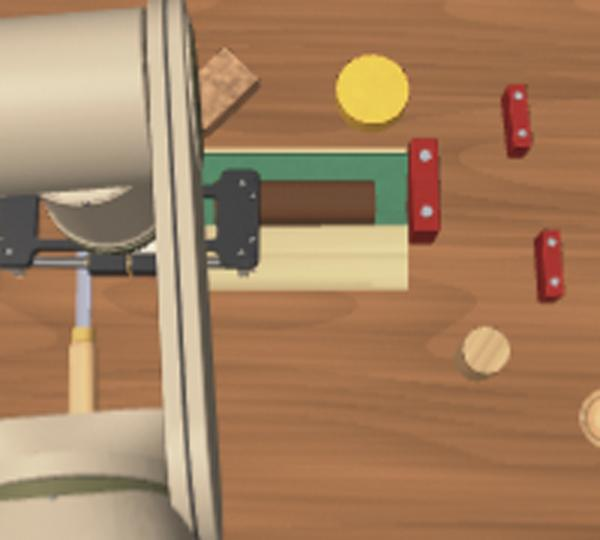

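Request:
send_rows(plan=[-0.76,0,0,0,0,0,-1,-0.76,0,0,0,0,0,-1,-0.76,0,0,0,0,0,-1,0,0,0.8,0,0,0,-1,0,0,0.8,0,0,0,-1,0,0,0.8,0,0,0,-1,0,0,0.8,0,0,0,-1,0,0,0,0,0,0,-1,0,-0.13,0,0,0,0,-1,0,-0.13,0,0,0,0,-1,0,-0.13,0,0,0,0,-1,0,-0.13,0,0,0,0,-1,0,-0.13,0,0,0,0,-1,0,0,0,0,0,0,-1])

```text
clock: 10.6
eef_pos: [0.6275, 0.0951, 0.0242]
tool_rot: [-3.141, 0.002, -3.12]
contact_force: [0.5, 0.4, 0.0]
opening: 0.002
finger_force: 0.0
```

Request:
send_rows(plan=[0,-0.06,0,0,0,0,-1,0,-0.06,0,0,0,0,-1,0,-0.06,0,0,0,0,-1,0,-0.06,0,0,0,0,-1,0,-0.06,0,0,0,0,-1,0,-0.06,0,0,0,0,-1,0,-0.06,0,0,0,0,-1,0,-0.06,0,0,0,0,-1,0,-0.06,0,0,0,0,-1,0,-0.06,0,0,0,0,-1])

```text
clock: 11.43
eef_pos: [0.627, 0.078, 0.023]
tool_rot: [3.141, -0.0, -3.119]
contact_force: [0.2, 0.5, -0.5]
opening: 0.004
finger_force: 0.4
```

```bash
python3 look.py scene
```

```text
[288 206  51  27 561]
scene 561 ((635.2444458007812, -5.514312744140625), (28.708282470703125, 137.80613708496094), 1.4823386669158936) [[0.623, -0.071, 0.026], [0.648, 0.062, 0.051]]
11.4833
```

Request:
send_rows(plan=[0,-0.06,0,0,0,0,-1,0,-0.06,0,0,0,0,-1,0,-0.06,0,0,0,0,-1,0,-0.06,0,0,0,0,-1,0,-0.06,0,0,0,0,-1,0,-0.06,0,0,0,0,-1,0,-0.06,0,0,0,0,-1,0,-0.06,0,0,0,0,-1,0,-0.06,0,0,0,0,-1,0,-0.06,0,0,0,0,-1,0,-0.06,0,0,0,0,-1,0,-0.06,0,0,0,0,-1])

```text
clock: 12.48
eef_pos: [0.6275, 0.0563, 0.023]
tool_rot: [-3.142, -0.0, -3.119]
contact_force: [0.2, 0.4, -0.4]
opening: 0.008
finger_force: 0.3
```

```bash
python3 look.py scene top
```

```text
[279 203  52  28 576]
scene 576 ((636.4707641601562, -28.244850158691406), (29.078767776489258, 140.2552490234375), 1.415792465209961) [[0.624, -0.094, 0.026], [0.649, 0.04, 0.05]]
[327 186  32  14 333]
top 333 ((624.2672119140625, -58.074771881103516), (33.74839401245117, 82.00507354736328), 2.0715291500091553) [[0.607, -0.098, 0.03], [0.641, -0.02, 0.051]]
12.5833
```

View pics/top_l.png

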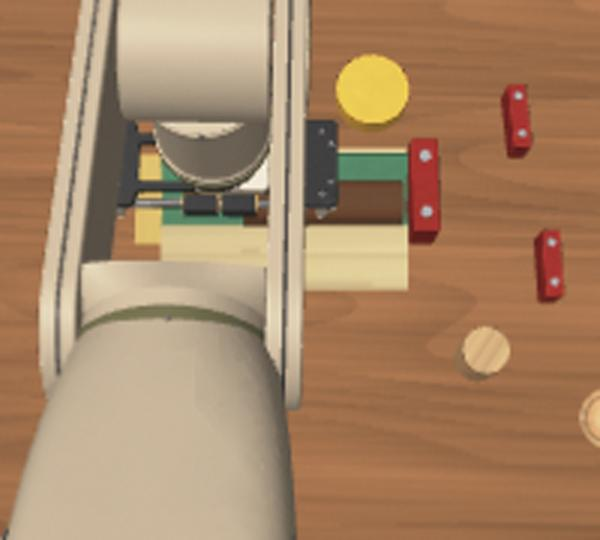

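Request:
send_rows(plan=[0,-0.04,0,0,0,0,-1,0,-0.04,0,0,0,0,-1,0,-0.04,0,0,0,0,-1,0,-0.04,0,0,0,0,-1])

```text
clock: 12.92
eef_pos: [0.6277, 0.0517, 0.0231]
tool_rot: [3.142, 0.0, -3.119]
contact_force: [0.2, 0.9, 0.2]
opening: 0.004
finger_force: 0.4
```

Request:
send_rows(plan=[0,-0.03,0,0,0,0,-1,0,-0.03,0,0,0,0,-1])

```text
clock: 13.08
eef_pos: [0.6277, 0.0498, 0.0231]
tool_rot: [3.142, 0.0, -3.119]
contact_force: [0.1, 0.7, 0.5]
opening: 0.006
finger_force: 0.4
```

Request:
send_rows(plan=[0,-0.02,0,0,0,0,-1,0,-0.02,0,0,0,0,-1,0,0,0,0,0,0,-1])

```text
clock: 13.33
eef_pos: [0.6277, 0.0495, 0.023]
tool_rot: [3.14, 0.0, -3.119]
contact_force: [0.3, 5.5, -0.1]
opening: 0.005
finger_force: 2.4
```

```bash
python3 look.py scene top; python3 -c "
import cv2;from h import *
f=ctrl.grab_frame('scene');cv2.imwrite('pics/sc2.png',cv2.resize(f['pixels'][180:250,245:375],None,fx=6,fy=6,interpolation=cv2.INTER_CUBIC))"
```

```text
[277 203  52  27 564]
scene 564 ((636.0598754882812, -34.856117248535156), (138.721923828125, 30.74665069580078), 89.69761657714844) [[0.624, -0.1, 0.025], [0.65, 0.033, 0.05]]
[330 177  32  28 351]
top 351 ((631.0862426757812, -66.04690551757812), (67.26731872558594, 82.82717895507812), 1.971204161643982) [[0.607, -0.107, 0.031], [0.649, -0.028, 0.051]]
13.4333
```

View pics/sc2.png

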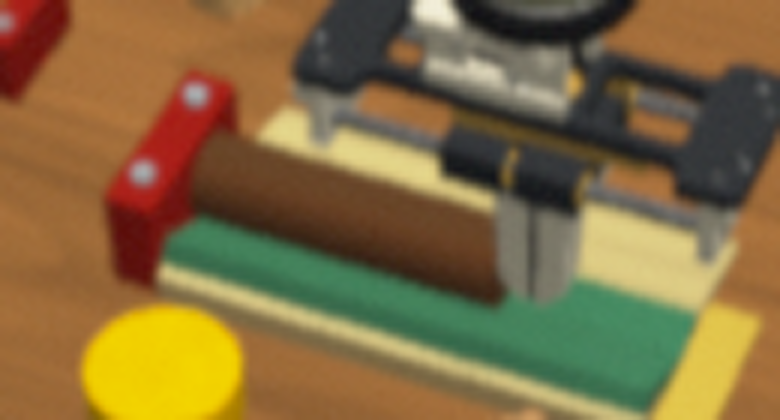

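The push force has risen to 5.5 N and the picture shows the blank's end at the red block, so it is home. Now backing off.

Request:
send_rows(plan=[0,0.05,0,0,0,0,-1,0,0.1,0,0,0,0,-1,0,0.4,0,0,0,0,-1,0,0.8,0,0,0,0,-1,0,0,-0.5,0,0,0,-1,0,0,-0.9,0,0,0,-1,0,0,-0.9,0,0,0,-1,0,0,-0.9,0,0,0,-1,0,0.9,0,0,0,0,-1,0,0.9,0,0,0,0,-1,0,0.9,0,0,0,0,-1,0,0.9,0,0,0,0,-1,0,0,0,0,0,0,-1,0,0,0,0,0,0,-1,0,0,0,0,0,0,-1])

```text
clock: 14.73
eef_pos: [0.6242, 0.1973, 0.1188]
tool_rot: [-3.141, -0.0, -3.118]
contact_force: [0.4, -0.4, 0.0]
opening: 0.006
finger_force: 0.0
```

```bash
python3 look.py scene top
```

```text
[275 203  56  27 595]
scene 595 ((635.789794921875, -35.805625915527344), (34.07984161376953, 142.67723083496094), 4.628155708312988) [[0.624, -0.101, 0.024], [0.65, 0.034, 0.05]]
[309 177  53  28 752]
top 752 ((630.7215576171875, -38.59119415283203), (69.36043548583984, 137.4989471435547), 1.6602469682693481) [[0.606, -0.106, 0.032], [0.642, 0.028, 0.052]]
14.8333
```

View pics/top_l.png

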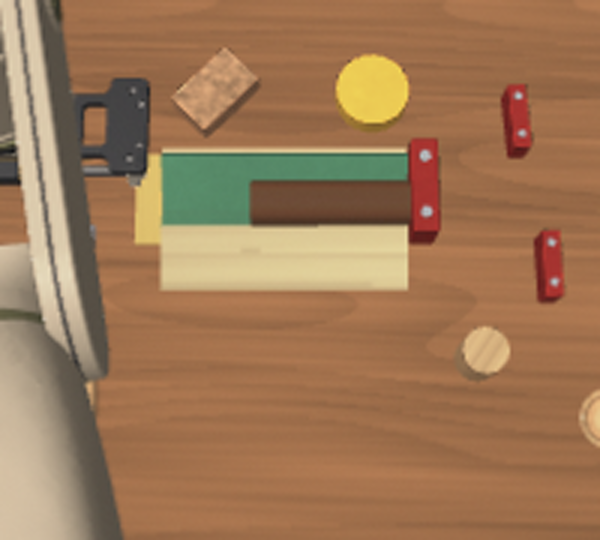

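The blank lies in the V with its right end at (410,203), against the stop. The bystanders in this view are unmoved and the arm is clear.

```bash
python3 -c "
from bench import ctrl
print(ctrl.finish_job())"
```

```text
the job is handed in; nothing more can be done
None
```

The blank was rolled up the ramp, settled in the V and slid against the red stop. The last pictures show it seated there, and I handed the job in at about 15 s; no verdict came back.

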